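Sand the panel on the fold-down flap

ROBOT

A 7-joint arm with a two-finger parallel gripper is mounted at the origin on the work surface. World frame = base frame: x ahead of the robot, y to its left, z up, the work surface at z = 0. Lengths are in mm, angles in rad, forces in N, time in s.
With the tool pointing down it reaches from about 400 to 900 mm from the base axis. Payload 5.5 kg.
Tool frame: the origin (TCP) lies at the very end of the fingers, on their centre line; the grasp point (between the pads) lies bot.grasp_offset behind it (bot.grasp_offset is the distance from the TCP to the grasp point, in mm); z points along the fingers, y is the line along which they close (so a half turn about z gives the same grasp; the last joint's range is limited). The gripper opens to 85 mm and grips with 20 to 120 N. Pads are 22 mm wide; open, the fingers measure 114 mm over their backs; the gripper's body (76 mm by 85 mm) begins 54 mm behind the grasp point. The pads swing forward as they close: fully open they stand 13 mm farther back than shut.
Start: joints at [1.402, 0.501, -0.427, 1.55, 0.221, 1.138, -0.21], TCP at [272.061, -590.324, 231.31] pointing down, gripper open.
Joint ranges: [-2.88, 2.88], [-0.31, 2.03], [-1.54, 1.56], [0.2, 2.42], [-1.41, 4.55], [0.19, 2.02], [-2.57, 2.57]. Speed limits (rad/s): [2.57, 2.57, 3.14, 3.14, 3.14, 3.14, 3.14].

INTERFACE

Orientations are given as a unit quaternion [w, x, y, z].
In Python, from rig import monitor, vision, bot gives the robot as it stands.
- The arm moves only by the tool step_arm, never from a script. Its argument "moves" is one flat list of numbers, 7 for each row, row after row: the shift along the world's x, y, z in mm, then the turn, a rotation vector about the world's x, y, z in rad, then the opening, from -1 (shut) to 1 (fully open). A call has 1 to 20 rows; each row shifts and turns the commanded pose from where the row before left it; what a row does not reach is not made up. A row lasts 1/12 s, in which the tool goes at most 41.7 mm and 7.16 degrees, less where a joint would pass 70% of its speed; a pose out of reach is approached as far as the arm can. A call with a gripper value outside its range is refused whole. The fingers move at their own pace and stop on an object; "grip_force" is the grip in N (left out, the last holds). Time passes only in rows, so rows that do not move let the fingers close. It gives the time, the measured TCP pose, the force, the opening and the grip force at its end, in the units of the state.
- monitor.state(): the state, without advancing time (a new reading comes with each control period).
- vision.grab_frame(name): name is "scene" or "top" or "wrist"; returns a dict with "frame" (400x640x3 uint8, red, green, blue), "vertical_fov" (degrees; the focal length in pixels is half the picture's height over the tangent of half this angle, whatever the lens; pixels are square), "cx", "cy" (the principal point, pixels), "rvec" (rotation vector, rad) and "tvec" (3), from world to camera coordinates, as OpenCV has them; the wrist camera has in their place "mount" (4x4, takes a point from camera to tool coordinates, whose origin is the TCP and whose axes are the flange's). Camera axes: x right, y down, z forward; pixel columns grow to the right and rows downward; lengths in mm; the calibration is good to about 2 mm. A picture is of the moment at which its call begins: read the wrist's pose just before it. There is no depth.
- bot.close_job(): hands the job in; it is judged then, once.
The state is a dict: "time": time; "joint_pos": joint angles; "qvel": joint speeds; "joint_torque": joint torques, N m; "tool_pos": TCP position; "tcp_rot": TCP orientation; "ft_force": force on the tool from outside, world axes, zero at the start; "torque": the same for the moment, N m; "opening": finger opening in mm; "grasp_force": force on a finger pad.
Only numpy, scipy, OpenCV 4.12 (cv2) and the standard library are available. Lean on these libraries where they do the work, as an engineer would, in place of code of your own. Each camera call takes 0.05 s, during which the arm holds its last target. There are 200 camera calls.

TASK

Pull the grey flap of the finishing stand down to its stop, take the sanding block with the orange grip, lay it flat on the wooden panel flush with the panel's left end (left as the robot sees it) and sweep it along the panel to the right end with a steady push of about 10 N the whole way, never ramming it. Then put the block back on the black mat, sole down, and push the flap up again until it is fully upright. Leave everything else where it stands.

Things in the scene. Friction and masses are not known exactly. Their poses are not given: they have to be found in the camera images.
- flap (a joint): hinge of the grey flap, rad: 0 = upright, grows as its top comes towards the robot and down; 2.094 = down on its stop, the panel then facing up and towards the robot, sloping 30 degrees, lower edge nearer the robot. Stiff hinge: holds the flap when ajar by up to 0.3; opened further it sinks to the stop
- flap_bar (a point): middle of the flap's steel handle bar: round, 14 mm thick, 160 mm long, parallel to the hinge, cranked to the panel's side, with 50 mm free space between bar axis and flap edge. Axes of the flap: y along the bar; upright: z up (hinge to bar), x away from the robot
- flap_hinge (a point): middle of the flap's hinge line (along y), 140 mm above the table on the front top edge of the plywood stand (260 wide, 120 deep, 136 mm high). The flap is 240 mm wide, 12 mm thick and reaches 120 mm from the hinge; in the flap's frame the bar is at x +22 mm, z +180 mm. Axes as for flap_bar
- panel: light panel with dark stripes, on firm foam (1 mm per 12 N) on the flap's inner face (far side while upright, top side once down): 100 mm in x, 200 mm in y (along the hinge), 14 mm in z. Origin at the centre of its underside, z out of the face to be sanded (at z = 14 mm), +y = left end as the robot sees it, +x up the slope when down. Origin in the flap's frame: x +12, z +64 mm
- block: sanding block: dark sole and wooden body 70 mm in x, 90 mm in y, 30 mm high, with an upright orange grip on top, 24 mm thick in x, 84 mm long in y, from 30 to 71 mm above the sole. Origin at the centre of the sole, z up. About 0.3 kg. The 90 mm side goes along the panel's long side
- mat: black rubber mat fixed on the table, 160 mm in x, 150 mm in y, 4 mm thick, on which the block starts; origin at the centre of its underside
- tray: bystander: plywood tray with three chisels, 170 x 210 x 45 mm, origin under its centre
- bowl: bystander: turned wooden bowl, 120 mm across, 45 mm high, origin under its centre
- glue: bystander: yellow glue bottle, 60 mm across, 150 mm high, origin under its centre
- vase: bystander: dark turned vase, 84 mm across, 130 mm high, origin under its centre
- screwdriver: bystander: red screwdriver lying along its x axis, about 200 mm long
- jar: bystander: amber jar, 70 mm across, 90 mm high, origin under its centre
- offcut: bystander: dark wood offcut 60 x 120 x 30 mm, origin under its centre
- brush: bystander: brush lying along its x axis, about 200 mm long
There are look-alikes about, which are no part of the job. Of the things that look like the block, the largest one is meant.

How it is judged:
By the outcome, as a careful person would: the job done as asked, in the order asked, and still so for the second after the job is handed in, with the robot touching nothing.
It also fails if it takes over 72 s, if anything falls off the work surface, if the arm or the gripper's body presses on something with over 40 N, if the wrist force passes 120 N, or if a joint passes its speed limit or range.

## Working session

There is one attempt and no reset: what is moved stays moved. The work goes in short steps, Python scripts to look and compute and a tool call to move; the robot and the scene stay as the last step left them, time stands still between calls to the robot, and variables do not carry over. Pictures are saved under pics/ and viewed, at most 10 in all, crops included, and the job is handed in when it is done.

Besides the shell and the picture viewer there is one more tool, called after "Emit:" by a JSON object that holds its "name" and its "arguments". step_arm: Moves the arm, as the interface text tells. Its arguments: {"type":"object","properties":{"moves":{"type":"array"},"grip_force":{"type":"number"}},"required":["moves"]}

```bash
mkdir -p pics
cat > h.py <<'E'
from rig import monitor, vision, bot
import numpy as np, cv2
from scipy.spatial.transform import Rotation as R
def grab(n):
    s=monitor.state(); g=vision.grab_frame(n); im=g["frame"]
    f=im.shape[0]/2/np.tan(np.radians(g["vertical_fov"])/2)
    if "mount" in g:
        M=np.array(g["mount"]); q=s["tcp_rot"]; T=np.eye(4)
        T[:3,:3]=R.from_quat([q[1],q[2],q[3],q[0]]).as_matrix(); T[:3,3]=s["tool_pos"]
        W=T@M; Rc=W[:3,:3]; c=W[:3,3]
    else:
        Rw=R.from_rotvec(np.ravel(g["rvec"])).as_matrix(); Rc=Rw.T; c=-Rc@np.ravel(g["tvec"])
    return dict(im=im,f=f,cx=g["cx"],cy=g["cy"],R=Rc,c=c)
def ray(g,u,v):
    d=g["R"]@np.array([(u-g["cx"])/g["f"],(v-g["cy"])/g["f"],1]); return d
def onz(g,u,v,z):
    d=ray(g,u,v); return g["c"]+d*(z-g["c"][2])/d[2]
def proj(g,p):
    q=g["R"].T@(np.array(p)-g["c"]); return q[:2]/q[2]*g["f"]+[g["cx"],g["cy"]]
def tri(g1,p1,g2,p2):
    d1=ray(g1,*p1);d2=ray(g2,*p2)
    t=np.linalg.lstsq(np.c_[d1,-d2],g2["c"]-g1["c"],rcond=None)[0]
    a=g1["c"]+t[0]*d1;b=g2["c"]+t[1]*d2
    return (a+b)/2,np.linalg.norm(a-b)
def save(im,n): cv2.imwrite("pics/"+n,cv2.cvtColor(im,cv2.COLOR_RGB2BGR))
E
python3 - <<'E'
from h import *
import pickle
G={n:grab(n) for n in("scene","top","wrist")}
pickle.dump(G,open("g0.pkl","wb"))
for n in G: save(G[n]["im"],n+"0.png"); print(n,G[n]["c"].round(),G[n]["R"][:,2].round(2),G[n]["f"])
s=monitor.state(); print({k:np.round(v,3).tolist() for k,v in s.items()}, bot.grasp_offset)
E
```

```text
scene [1371. -651. 1026.] [-0.61  0.5  -0.61] 416.54147781268136
top [ 426.   59. 1234.] [ 0.11 -0.03 -0.99] 381.37971091405393
wrist [ 331. -564.  372.] [-0.24 -0.11 -0.97] 297.1675928794832
{'time': 0.15, 'joint_pos': [1.402, 0.502, -0.427, 1.551, 0.221, 1.138, -0.21], 'qvel': [0.001, -0.002, -0.001, -0.003, -0.001, -0.001, -0.001], 'joint_torque': [-0.007, -57.003, -5.826, -28.128, 0.011, 0.008, 0.0], 'tool_pos': [271.806, -589.87, 230.492], 'tcp_rot': [-0.001, 0.977, 0.214, -0.0], 'ft_force': [-0.655, 0.586, 0.076], 'torque': [-0.028, -0.003, 0.019], 'grasp_force': 0.0, 'opening': 85.513} 18.700000000000003
```

View pics/scene0.png

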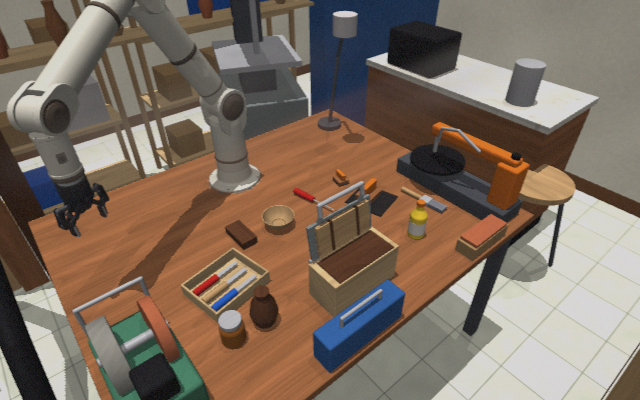

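View pics/top0.png

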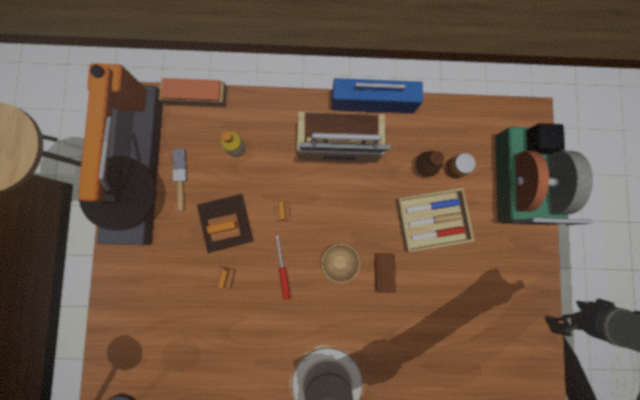

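The scene picture shows the stand with its upright flap at (340,240). The top picture shows it at (343,140), with the bar at about (345,137). Three things look like the block in the top view: (222,226) on the black mat, (283,211) and (226,278). The one on the mat is clearly the largest and sits where the block starts, so I'll confirm it in a crop.

Run:
```python
from h import *
import pickle
G=pickle.load(open("g0.pkl","rb")); t=G["top"]["im"]; s=G["scene"]["im"]
a=cv2.resize(t[180:300,180:310],None,fx=4,fy=4,interpolation=cv2.INTER_CUBIC)[:480]
b=cv2.resize(t[100:170,285:400],None,fx=4,fy=4,interpolation=cv2.INTER_CUBIC)
c=cv2.resize(s[165:315,295:430],None,fx=2,fy=2,interpolation=cv2.INTER_CUBIC)
im=np.zeros((600,800,3),np.uint8); im[:480,:400]=a[:,:400]; im[:280,400:]=b[:,:400]; im[290:590,410:680]=c
save(im,"crop1.png")
```

```text
(no output)
```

View pics/crop1.png

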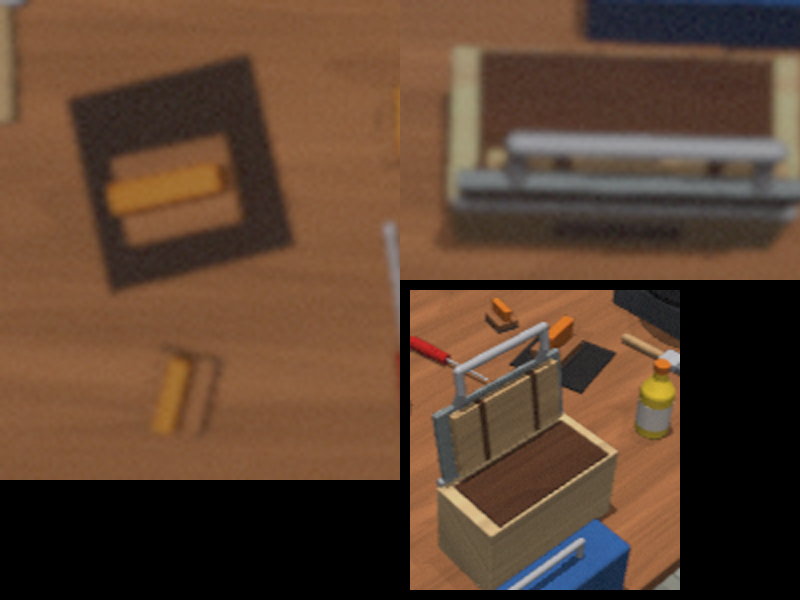

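The crop confirms it. The block at top px (222,226) is on the mat and about 30 px (90 mm) long, and the other two are about half that. The bar runs over top px x 311–381 at row 136.5, and from (320,205) to (363,183) in the scene view.

Run:
```python
from h import *
import pickle
G=pickle.load(open("g0.pkl","rb")); t=G["top"]; s=G["scene"]
for u,v,z in((311.5,136.3,320),(381,136.8,320),(298,111.8,136),(386,111.8,136),(299,150.2,260),(388,151.5,260)):
    print((u,v),onz(t,u,v,z).round(1))
print(tri(t,(381,136.8),s,(320,205)),tri(t,(311.5,136.3),s,(363.5,183.5)))
h=cv2.cvtColor(t["im"],cv2.COLOR_RGB2HSV)
o=cv2.inRange(h,(5,150,120),(22,255,255)); o[:,:195]=0;o[:205]=0;o[245:]=0;o[:,250:]=0
for nm,m,z in(("grip",o,71),):
    c=max(cv2.findContours(m,0,1)[0],key=cv2.contourArea); P=np.array([onz(t,*p[0],z)[:2] for p in c],np.float32)
    print(nm,cv2.minAreaRect(P))
d=(cv2.cvtColor(t["im"],cv2.COLOR_RGB2GRAY)<62).astype(np.uint8)*255; d[:,:185]=0;d[:185]=0;d[265:]=0;d[:,265:]=0
c=max(cv2.findContours(d,0,1)[0],key=cv2.contourArea); P=np.array([onz(t,*p[0],4)[:2] for p in c],np.float32)
print("mat",cv2.minAreaRect(P),cv2.contourArea(c))
```

```text
(311.5, 136.3) [688.9  67.7 320. ]
(381, 136.8) [ 693.6 -103.9  320. ]
(298, 111.8) [815.1 111.7 136. ]
(386, 111.8) [ 824.8 -151.1  136. ]
(299, 150.2) [667.8  99.7 260. ]
(388, 151.5) [ 672.3 -133.5  260. ]
(array([694.92053137, -99.99717909, 324.19548975]), np.float64(8.065389371477593)) (array([691.80857762,  69.39850186, 314.7231769 ]), np.float64(4.242012914578737))
grip ((470.89532470703125, 333.47222900390625), (31.867891311645508, 88.52301788330078), 14.723848342895508)
mat ((486.3543395996094, 339.71331787109375), (157.69789123535156, 147.09803771972656), 16.06044578552246) 2153.0
```

Emit:
{"name": "step_arm", "arguments": {"moves": [16.5,26.5,11,0,0,0.0585,0,16.5,26.5,11,0,0,0.0585,0,16.5,26.5,11,0,0,0.0585,0,16.5,26.5,11,0,0,0.0585,0,16.5,26.5,11,0,0,0.0585,0,16.5,26.5,11,0,0,0.0585,0,16.5,26.5,11,0,0,0.0585,0,16.5,26.5,11,0,0,0.0585,0,16.5,26.5,11,0,0,0.0585,0,16.5,26.5,11,0,0,0.0585,0,16.5,26.5,11,0,0,0.0585,0,16.5,26.5,11,0,0,0.0585,0,16.5,26.5,11,0,0,0.0585,0,16.5,26.5,11,0,0,0.0585,0,16.5,26.5,11,0,0,0.0585,0,16.5,26.5,11,0,0,0.0585,0,16.5,26.5,11,0,0,0.0585,0,16.5,26.5,11,0,0,0.0585,0,16.5,26.5,11,0,0,0.0585,0,16.5,26.5,11,0,0,0.0585,0], "grip_force": 30}}

```text
time: 1.82
tool_pos: [602.5, -59.2, 451.6]
tcp_rot: [-0.0, 0.695, 0.719, -0.0]
ft_force: [0.4, -0.1, -0.6]
opening: 42.6
grasp_force: 0.0
```

Run:
```python
from h import *
import pickle
s=monitor.state(); print({k:np.round(s[k],3).tolist() for k in("time","joint_pos","tool_pos","tcp_rot","ft_force","opening")})
g=grab("wrist"); pickle.dump(g,open("g1.pkl","wb")); save(g["im"],"wrist1.png"); print(g["c"],g["R"][:,2],proj(g,(691,-18,320)))
```

```text
{'time': 1.817, 'joint_pos': [0.691, 0.387, -0.91, 1.327, 0.303, 1.57, -0.149], 'tool_pos': [602.471, -59.233, 451.621], 'tcp_rot': [-0.0, 0.695, 0.719, -0.0], 'ft_force': [0.355, -0.125, -0.621], 'opening': 42.588}
[600.27858439   5.30208077 593.1916094 ] [ 0.00788507 -0.2604508  -0.96545492] [416.6368377  147.03890582]
```

View pics/wrist1.png

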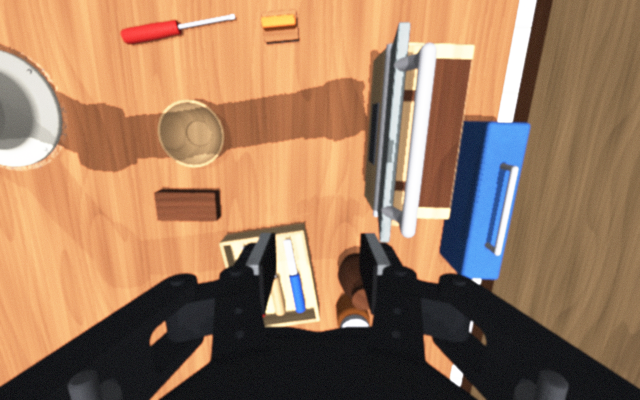

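The wrist view shows the bar from (428,48) to (408,234), the flap edge from (404,26) to (385,240), and the stand's rear corners at (473,45) and (448,218). I'll combine these with the top view.

Run:
```python
from h import *
import pickle
G=pickle.load(open("g0.pkl","rb")); t=G["top"]; w=pickle.load(open("g1.pkl","rb"))
for a,b in(((311.5,136.3),(428,48)),((381,136.8),(408,234))): print("bar",tri(t,a,w,b), onz(w,*b,318).round(1))
for p in((473,45),(448,218)): print("rear w",onz(w,*p,136).round(1))
for p in((298,111.8),(386,111.8)): print("rear t",onz(t,*p,136).round(1))
for p in((404,26),(385,240)): print("edge w",onz(w,*p,258).round(1))
for p in((299,145),(388,144.5)): print("edge t",onz(t,*p,258).round(1))
for p in((378,55),(375,215)): print("hinge w",onz(w,*p,140).round(1))
# top column profile through flap
im=t["im"].astype(int)
for c in(320,345,370): print(c,[tuple(im[r,c]) for r in range(130,160)])
```

```text
bar (array([694.31593659,  67.63680586, 305.16755517]), np.float64(2.3229325846153595)) [691.3  64.7 318. ]
bar (array([ 694.88589705, -104.92437442,  314.60268404]), np.float64(0.6559022383356697)) [ 693.4 -103.6  318. ]
rear w [813.9 109.9 136. ]
rear w [ 816.7 -145.7  136. ]
rear t [815.1 111.7 136. ]
rear t [ 824.8 -151.1  136. ]
edge w [684.2  97.1 258. ]
edge w [ 686.7 -136.1  258. ]
edge t [682.2 100.2 258. ]
edge t [ 691.6 -133.7  258. ]
hinge w [681.4  91.9 140. ]
hinge w [ 697.  -143.3  140. ]
320 [(np.int64(84), np.int64(54), np.int64(39)), (np.int64(89), np.int64(63), np.int64(51)), (np.int64(99), np.int64(82), np.int64(77)), (np.int64(118), np.int64(112), np.int64(111)), (np.int64(143), np.int64(141), np.int64(146)), (np.int64(152), np.int64(151), np.int64(155)), (np.int64(148), np.int64(146), np.int64(150)), (np.int64(126), np.int64(124), np.int64(128)), (np.int64(113), np.int64(107), np.int64(105)), (np.int64(102), np.int64(87), np.int64(76)), (np.int64(103), np.int64(85), np.int64(63)), (np.int64(99), np.int64(82), np.int64(63)), (np.int64(96), np.int64(84), np.int64(
[... 2767 characters left out ...]
85), np.int64(80), np.int64(73)), (np.int64(93), np.int64(94), np.int64(94)), (np.int64(112), np.int64(116), np.int64(115)), (np.int64(113), np.int64(116), np.int64(118)), (np.int64(95), np.int64(98), np.int64(100)), (np.int64(70), np.int64(70), np.int64(72)), (np.int64(51), np.int64(49), np.int64(48)), (np.int64(56), np.int64(53), np.int64(53)), (np.int64(70), np.int64(68), np.int64(69)), (np.int64(74), np.int64(73), np.int64(72)), (np.int64(70), np.int64(65), np.int64(62)), (np.int64(65), np.int64(57), np.int64(45)), (np.int64(66), np.int64(54), np.int64(44)), (np.int64(68), np.int64(57), np.int64(45)), (np.int64(62), np.int64(52), np.int64(40)), (np.int64(61), np.int64(50), np.int64(37))]
```

Emit:
{"name": "step_arm", "arguments": {"moves": [22.5,10.2,0,0,0,-0.0065,0,22.5,10.2,0,0,0,-0.0065,0,22.5,10.2,0,0,0,-0.0065,0,22.5,10.2,-10,0,0,-0.0065,0,0,0,-25,0,0,0,0,0,0,-25,0,0,0,0,0,0,-25,0,0,0,0,0,0,-25,0,0,0,0,0,0,-20,0,0,0,0,0,0,-12,0,0,0,0,0,0,-8,0,0,0,0,0,0,0,0,0,0,0]}}

```text
time: 2.87
tool_pos: [691.3, -20.0, 299.5]
tcp_rot: [-0.001, 0.705, 0.709, -0.001]
ft_force: [-0.5, -0.4, -0.5]
opening: 42.4
grasp_force: 0.0
```

Run:
```python
from h import *
import pickle
s=monitor.state(); print({k:np.round(s[k],3).tolist() for k in("time","tool_pos","tcp_rot","ft_force","opening")})
g=grab("wrist"); pickle.dump(g,open("g2.pkl","wb")); save(g["im"],"wrist2.png")
```

```text
{'time': 2.867, 'tool_pos': [691.313, -19.964, 299.484], 'tcp_rot': [-0.001, 0.705, 0.709, -0.001], 'ft_force': [-0.526, -0.398, -0.505], 'opening': 42.397}
```

View pics/wrist2.png

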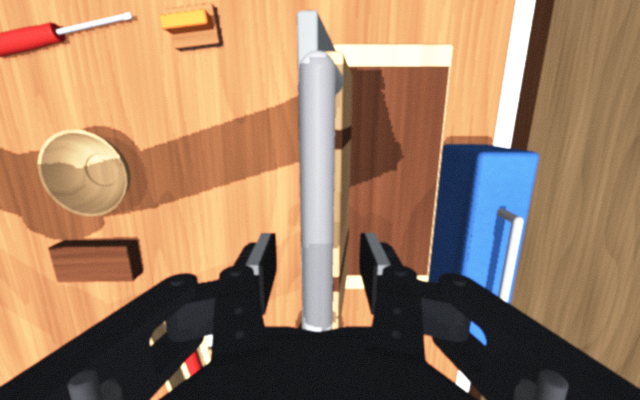

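The bar (column 317) is centred between the fingers (268 and 368), so I'll close on it.

Emit:
{"name": "step_arm", "arguments": {"moves": [0,0,0,0,0,0,-1,0,0,0,0,0,0,-1,0,0,0,0,0,0,-1,0,0,0,0,0,0,-1,0,0,0,0,0,0,-1,0,0,0,0,0,0,-1], "grip_force": 30}}

```text
time: 3.42
tool_pos: [692.7, -19.2, 303.1]
tcp_rot: [0.001, 0.705, 0.709, 0.001]
ft_force: [-0.9, -0.3, 5.8]
opening: 13.3
grasp_force: 29.5
```

Run:
```python
from h import *
s=monitor.state(); p=s["tool_pos"]; print(np.round(p,1),s["opening"],s["ft_force"])
# arc: bar rel hinge (695,140); grasp point = bar
h=np.array([695,140]); 
b=lambda th:h+180*np.array([-np.sin(th),np.cos(th)])+22*np.array([np.cos(th),np.sin(th)])
ths=[0.14]+list(np.arange(.2,2.1,.1))+[2.094]
q=np.array([b(t) for t in ths]); print(np.c_[ths[1:],np.diff(q,axis=0).round(1)]); print(q[0],q[-1])
```

```text
[692.7 -19.2 303.1] 13.311265395800113 [-0.87463055 -0.27653014  5.78769594]
[[  0.2   -10.9    -0.5  ]
 [  0.3   -18.     -2.3  ]
 [  0.4   -17.7    -4.1  ]
 [  0.5   -17.2    -5.8  ]
 [  0.6   -16.5    -7.5  ]
 [  0.7   -15.7    -9.1  ]
 [  0.8   -14.7   -10.7  ]
 [  0.9   -13.5   -12.1  ]
 [  1.    -12.3   -13.4  ]
 [  1.1   -10.9   -14.5  ]
 [  1.2    -9.4   -15.5  ]
 [  1.3    -7.8   -16.4  ]
 [  1.4    -6.1   -17.1  ]
 [  1.5    -4.4   -17.6  ]
 [  1.6    -2.6   -17.9  ]
 [  1.7    -0.8   -18.1  ]
 [  1.8     1.    -18.1  ]
 [  1.9     2.8   -17.9  ]
 [  2.      4.6   -17.5  ]
 [  2.094   5.9   -16.   ]]
[691.66699128 321.30882784] [528.08740884  69.11850091]
```

Emit:
{"name": "step_arm", "arguments": {"moves": [-5.5,0,-0.2,0,0,0,-1,-5.5,0,-0.3,0,0,0,-1,-9,0,-1,0,0,0,-1,-9,0,-1.3,0,0,0,-1,-9,0,-2,0,0,0,-1,-8.7,0,-2.1,0,0,0,-1]}}

```text
time: 3.92
tool_pos: [645.9, -19.5, 295.4]
tcp_rot: [0.001, 0.705, 0.709, 0.001]
ft_force: [-0.7, -0.6, 7.7]
opening: 12.5
grasp_force: 30.9
```

Emit:
{"name": "step_arm", "arguments": {"moves": [-8.6,0,-2.9,0,0,0,-1,-8.6,0,-2.9,0,0,0,-1,-8.3,0,-3.7,0,0,0,-1,-8.2,0,-3.8,0,0,0,-1,-7.9,0,-4.5,0,0,0,-1,-7.8,0,-4.6,0,0,0,-1,-7.4,0,-5.3,0,0,0,-1,-7.3,0,-5.4,0,0,0,-1,-6.8,0,-6,0,0,0,-1,-6.7,0,-6.1,0,0,0,-1,-6.2,0,-6.7,0,0,0,-1,-6.1,0,-6.7,0,0,0,-1,-5.5,0,-7.2,0,0,0,-1,-5.4,0,-7.3,0,0,0,-1,-4.7,0,-7.7,0,0,0,-1,-4.7,0,-7.8,0,0,0,-1,-3.9,0,-8.2,0,0,0,-1,-3.9,0,-8.2,0,0,0,-1]}}

```text
time: 5.42
tool_pos: [528.4, -20.0, 189.0]
tcp_rot: [0.001, 0.705, 0.709, 0.001]
ft_force: [7.0, -3.1, -2.3]
opening: 12.9
grasp_force: 29.2
```

Emit:
{"name": "step_arm", "arguments": {"moves": [-3.1,0,-8.5,0,0,0,-1,-3,0,-8.6,0,0,0,-1,-2.2,0,-8.8,0,0,0,-1,-2.2,0,-8.8,0,0,0,-1,-1.3,0,-9,0,0,0,-1,-1.3,0,-9,0,0,0,-1,-0.4,0,-9,0,0,0,-1,-0.4,0,-9,0,0,0,-1,0.5,0,-9,0,0,0,-1,0.5,0,-9,0,0,0,-1,1.4,0,-9,0,0,0,-1,1.4,0,-9,0,0,0,-1,2.3,0,-8.7,0,0,0,-1,2.3,0,-8.7,0,0,0,-1]}}

```text
time: 6.58
tool_pos: [528.8, -20.0, 67.4]
tcp_rot: [0.004, 0.706, 0.709, 0.005]
ft_force: [12.2, -4.1, 4.9]
opening: 12.8
grasp_force: 29.4
```

Emit:
{"name": "step_arm", "arguments": {"moves": [3.5,0,-5,0,0,0,-1,3.5,0,-5,0,0,0,-1,1.5,0,-3,0,0,0,-1,0.5,0,-2,0,0,0,-1,0,0,0,0,0,0,-1]}}

```text
time: 7.0
tool_pos: [531.8, -19.1, 53.6]
tcp_rot: [0.001, 0.705, 0.709, -0.0]
ft_force: [-8.0, -2.1, 35.3]
opening: 12.8
grasp_force: 36.8
```

Emit:
{"name": "step_arm", "arguments": {"moves": [0,0,1,0,0,0,0,0,0,0,0,0,0,0,0,0,0,0,0,0,0,0,0,10,0,0,0,0,0,0,20,0,0,0,0,0,0,30,0,0,0,0,-20,15,35,0,0,0,0,-20,30,20,0,0,0,0,-10,30,20,0,0,0,0,0,30,20,0,0,0,0,0,30,20,0,0,0,0]}}

```text
time: 7.92
tool_pos: [479.9, 116.0, 226.4]
tcp_rot: [0.0, 0.705, 0.709, -0.001]
ft_force: [0.7, -0.2, 0.7]
opening: 42.6
grasp_force: 0.0
```

Run:
```python
from h import *
import pickle
G={n:grab(n) for n in("scene","top","wrist")}
pickle.dump(G,open("g3.pkl","wb"))
s=monitor.state(); print({k:np.round(s[k],3).tolist() for k in("time","tool_pos","tcp_rot","ft_force","opening")})
t=G["top"]["im"]; w=G["wrist"]["im"]
a=cv2.resize(t[90:210,270:410],None,fx=3,fy=3,interpolation=cv2.INTER_CUBIC)
im=np.zeros((600,800,3),np.uint8); im[:360,:420]=a; im[:225,430:790]=cv2.resize(w,(360,225))
s=cv2.resize(G["scene"]["im"][165:315,265:430],None,fx=2,fy=2,interpolation=cv2.INTER_CUBIC); im[250:550,430:760]=s
save(im,"crop3.png")
```

```text
{'time': 8.067, 'tool_pos': [481.744, 118.455, 227.241], 'tcp_rot': [0.001, 0.703, 0.711, 0.002], 'ft_force': [-0.314, -1.322, 0.131], 'opening': 42.877}
```

View pics/crop3.png

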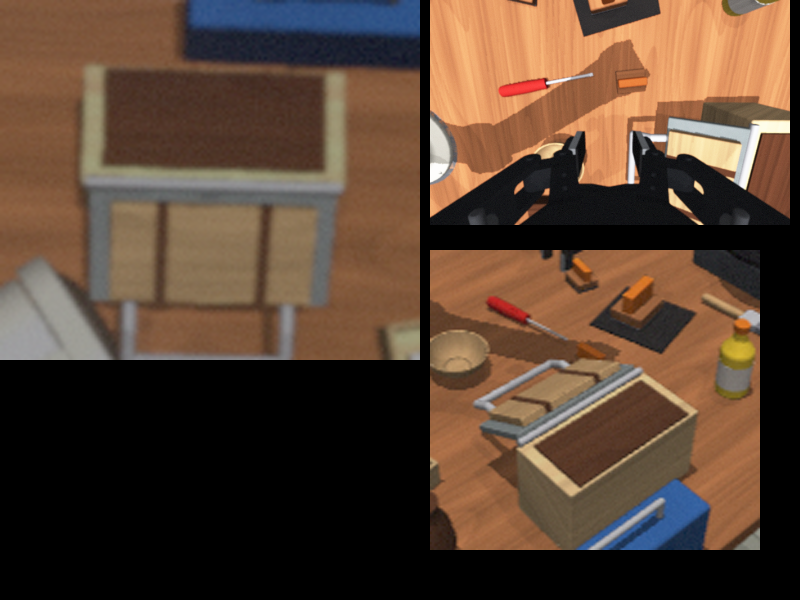

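The flap is on its stop. The panel corners in the top view are about (306.7,157.7), (374.3,158.3), (305.7,191) and (373,191). The block is still on the mat.

Run:
```python
from h import *
import pickle
G=pickle.load(open("g3.pkl","rb")); t=G["top"]; w=G["wrist"]
h=cv2.cvtColor(t["im"],cv2.COLOR_RGB2HSV)
cr=t["im"][150:200,290:390].astype(int)
# panel: wood bright vs grey: r-b profile
for r in (165,175,185):
    p=(t["im"][r,:,0].astype(int)-t["im"][r,:,2]); print(r,p[298:314],p[366:384])
for c in (315,340,365): print(c,(t["im"][:,c,0].astype(int)-t["im"][:,c,2])[150:196])
for (u,v),z in(((306.7,157.7),155.5),((374.3,158.3),155.5),((305.7,191),105.5),((373,191),105.5),((306.2,174.5),130.5),((373.7,174.5),130.5)): print(onz(t,u,v,z).round(1))
hh=cv2.cvtColor(w["im"],cv2.COLOR_RGB2HSV); o=cv2.inRange(hh,(5,170,120),(20,255,255))
print(proj(w,(471,333,71)),proj(w,(486,340,4)))
```

```text
165 [46 26  7 -2 -3 -4 -3  3 17 39 50 54 54 52 53 52] [55 55 55 53 54 56 53 56 45 25  5 -1 -2 -2  4 28 53 66]
175 [47 25  8  1 -2 -4  1  5 23 43 52 54 56 56 56 58] [57 51 55 54 56 55 51 47 28  8 -4 -4 -1  6 28 51 68 68]
185 [45 28  8 -1 -3 -3 -2  6 25 45 50 55 52 51 54 51] [54 52 55 55 56 56 47 29 11 -1 -1 -1  7 29 55 69 72 72]
315 [-1 -3  0 -3 -1 -4 11 34 51 58 56 51 52 51 51 52 52 56 54 55 55 53 57 56
 55 54 53 53 55 52 53 52 53 53 53 52 55 51 49 43 26 18 19 26 28 27]
340 [ 4 -1 -3 -1 -1 -4  0 14 35 50 53 55 54 56 56 56 56 56 55 53 55 54 53 53
 52 52 53 52 51 52 54 54 55 53 54 50 54 50 55 54 50 45 49 51 65 68]
365 [17  3 -2 -1 -2  0 -2  3 19 40 54 54 54 55 55 53 54 55 54 57 58 54 52 54
 53 55 55 53 51 52 55 57 55 55 57 55 57 54 54 55 47 25  4  1 -1 -3]
[672.4  81.1 155.5]
[ 677.2 -114.4  155.5]
[582.5  81.9 105.5]
[ 588.7 -119.7  105.5]
[627.9  81.5 130.5]
[ 634.3 -117.2  130.5]
[306.82093186 -61.25731327] [322.84722389 -31.9554134 ]
```

Run:
```python
from h import *
import pickle
G=pickle.load(open("g3.pkl","rb")); t=G["top"]
# intersect rays with face plane of h=(695..699)
for hx in(695,699):
    n=np.array([-.5,0,.866]); p0=np.array([hx,0,140])+26*n
    def pl(u,v):
        d=ray(t,u,v); return t["c"]+d*(n@(p0-t["c"]))/(n@d)
    L=np.array([pl(306.9,165),pl(306.6,175),pl(306.5,185)]); Rr=np.array([pl(375.5,165),pl(374.6,175),pl(373.65,185)]); U=np.array([pl(315.5,157.2),pl(340.5,158.1),pl(365.5,158.8)])
    print(hx,L.round(1).tolist(),Rr.round(1).tolist(),U.round(1).tolist())
```

```text
695 [[653.1, 80.1, 145.8], [626.5, 80.3, 130.4], [599.2, 79.9, 114.7]] [[658.9, -119.2, 149.2], [632.3, -119.4, 133.8], [605.0, -119.5, 118.0]] [[674.2, 55.8, 158.0], [674.0, -16.2, 157.9], [674.3, -88.5, 158.1]]
699 [[653.5, 80.1, 143.8], [626.8, 80.3, 128.4], [599.6, 80.0, 112.6]] [[659.4, -119.5, 147.2], [632.7, -119.7, 131.7], [605.3, -119.8, 115.9]] [[674.7, 55.8, 156.0], [674.5, -16.4, 155.8], [674.8, -88.8, 156.0]]
```

Emit:
{"name": "step_arm", "arguments": {"moves": [-1,28,3,0,0,0.031,1,-1,28,3,0,0,0.031,1,-1,28,3,0,0,0.031,1,-1,28,3,0,0,0.031,1,-1,28,3,0,0,0.031,1,-1,28,3,0,0,0.031,1,-1,28,3,0,0,0.031,1,-1,28,3,0,0,0.031,1,0,0,0,0,0,0,1]}}

```text
time: 8.82
tool_pos: [471.3, 344.1, 249.1]
tcp_rot: [-0.002, 0.609, 0.793, 0.001]
ft_force: [0.4, 0.3, 1.2]
opening: 85.6
grasp_force: 0.0
```

Run:
```python
from h import *
import pickle
s=monitor.state(); print({k:np.round(s[k],3).tolist() for k in("time","tool_pos","tcp_rot","ft_force","opening")})
w=grab("wrist"); pickle.dump(w,open("g4.pkl","wb")); save(w["im"],"wrist4.png")
h=cv2.cvtColor(w["im"],cv2.COLOR_RGB2HSV); o=cv2.inRange(h,(5,190,130),(20,255,255))
for c in cv2.findContours(o,0,1)[0]:
    if cv2.contourArea(c)>300:
        P=np.array([onz(w,*p[0],71)[:2] for p in c],np.float32); print(cv2.boundingRect(c),cv2.minAreaRect(P))
```

```text
{'time': 8.817, 'tool_pos': [471.317, 344.112, 249.137], 'tcp_rot': [-0.002, 0.609, 0.793, 0.001], 'ft_force': [0.377, 0.271, 1.209], 'opening': 85.622}
(305, 148, 22, 75) ((470.37591552734375, 335.44873046875), (22.753694534301758, 83.7689208984375), 14.027753829956055)
```

View pics/wrist4.png

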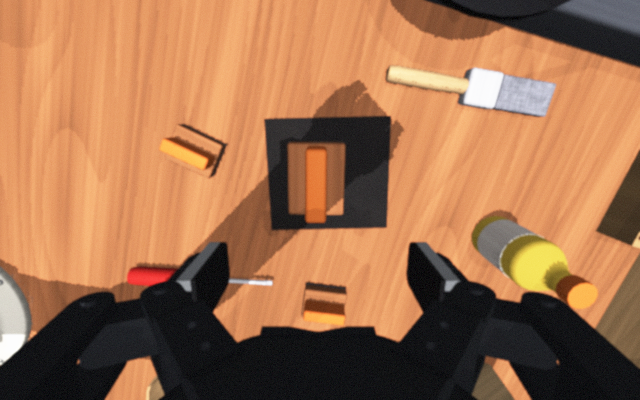

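The sanding block on the mat is centred at px (316,184), with the small look-alikes at (190,150) and (325,305). Its sides run straight along the tool, so I'll descend with the fingers either side of the grip.

Emit:
{"name": "step_arm", "arguments": {"moves": [-0.6,-4,-30,0,0,-0.008,1,-0.6,-4,-35,0,0,-0.008,1,0,0,-35,0,0,0,1,0,0,-35,0,0,0,1,0,0,-30,0,0,0,1,0,0,-25,0,0,0,1,0,0,-14,0,0,0,1,0,0,-8,0,0,0,1,0,0,0,0,0,0,1,0,0,0,0,0,0,1]}}

```text
time: 9.7
tool_pos: [472.8, 330.9, 37.8]
tcp_rot: [0.0, 0.619, 0.786, 0.0]
ft_force: [0.5, 0.9, -0.5]
opening: 85.6
grasp_force: 0.0
```

Emit:
{"name": "step_arm", "arguments": {"moves": [-2.6,5.3,0,0,0,0.009,1,0,0,0,0,0,0,1,0,0,0,0,0,0,-1,0,0,0,0,0,0,-1,0,0,0,0,0,0,-1,0,0,0,0,0,0,-1,0,0,0,0,0,0,-1,0,0,0,0,0,0,-1,0,0,0,0,0,0,-1], "grip_force": 70}}

```text
time: 10.45
tool_pos: [470.0, 336.3, 37.5]
tcp_rot: [0.0, 0.615, 0.788, 0.0]
ft_force: [0.3, -1.3, 3.2]
opening: 23.6
grasp_force: 69.3
```

Emit:
{"name": "step_arm", "arguments": {"moves": [0,0,15,0,0,0,-1,0,0,30,0,0,0,-1,0,0,35,0,0,-0.041,-1,0,0,35,0,0,-0.041,-1,0,0,35,0,0,-0.041,-1,0,0,35,0,0,-0.041,-1,0,0,25,0,0,-0.041,-1,0,0,5,0,0,-0.0405,-1,11,-30,0,0,-0.0524,0,-1,11,-30,0,0,-0.0524,0,-1,11,-30,0,0,-0.0524,0,-1,11,-30,0,0,-0.0524,0,-1,11,-30,0,0,-0.0524,0,-1,11,-30,0,0,-0.0524,0,-1,11,-30,0,0,-0.0524,0,-1,11,-30,0,0,-0.0524,0,-1,11,-30,0,0,-0.0524,0,-1,11,-30,0,0,-0.052,0,-1]}}

```text
time: 11.95
tool_pos: [578.6, 34.8, 252.2]
tcp_rot: [0.184, 0.682, 0.683, 0.183]
ft_force: [0.8, 0.8, -3.6]
opening: 23.6
grasp_force: 69.5
```

```bash
cat > st.py <<'E'
from h import *
import sys
s=monitor.state(); q=s["tcp_rot"]; r=R.from_quat([q[1],q[2],q[3],q[0]])
want=R.from_euler("y",-np.pi/6)*R.from_matrix(np.array([[0,1,0],[1,0,0],[0,0,-1.]]).T)
n=np.array([-.5,0,.866]); 
print(s["time"],np.round(s["tool_pos"],1),"F",np.round(s["ft_force"],2),"fn",round(n@s["ft_force"],2),"T",np.round(s["torque"],2))
sole=np.array(s["tool_pos"])+33.5*r.as_matrix()[:,2]
print("sole",sole.round(1),"gap",round(n@(sole-np.array([631.1,0,130.5])),2),"upslope",round((sole-np.array([631.1,0,130.5]))@[.866,0,.5],1),"rot err (world rotvec to apply)",(want*r.inv()).as_rotvec().round(4),"j",np.round(s["joint_pos"],2),s["opening"])
E
python3 st.py
```

```text
11.95 [578.6  34.8 252.2] F [ 0.79  0.83 -3.56] fn -3.48 T [ 0.03  0.92 -0.01]
sole [595.4  34.8 223.2] gap 98.13 upslope 15.4 rot err (world rotvec to apply) [ 0.0025  0.0011 -0.0006] j [ 0.68  0.11 -0.87  2.15  0.42  0.43 -0.5 ] 23.591196498167157
```

Emit:
{"name": "step_arm", "arguments": {"moves": [6,0.1,-17,0.0005,0,0,-1,6,0.1,-17,0.0005,0,0,-1,6,0.1,-17,0.0005,0,0,-1,6,0.1,-17,0.0005,0,0,-1,4,0.1,-10,0.0005,0,0,-1,2.7,0.1,-5.9,0,0,0,-1,0,0,0,0,0,0,-1,0,0,0,0,0,0,-1,0,0,0,0,0,0,-1]}}

```text
time: 12.7
tool_pos: [610.1, 37.2, 168.8]
tcp_rot: [0.182, 0.683, 0.683, 0.184]
ft_force: [-0.2, 0.4, -3.1]
opening: 23.6
grasp_force: 69.4
```

```bash
python3 st.py
python3 - <<'E'
from h import *
import pickle
G={n:grab(n) for n in("top","wrist","scene")}
pickle.dump(G,open("g5.pkl","wb"))
im=np.zeros((600,800,3),np.uint8); t=G["top"]["im"]
im[:360,:420]=cv2.resize(t[90:210,270:410],None,fx=3,fy=3,interpolation=cv2.INTER_CUBIC)
im[:200,430:750]=G["wrist"]["im"][::2,::2]
im[210:590,430:800]=cv2.resize(G["scene"]["im"][170:265,290:382],(370,380),interpolation=cv2.INTER_CUBIC)
save(im,"crop5.png")
E
```

```text
12.7 [610.1  37.2 168.8] F [-0.23  0.45 -3.13] fn -2.6 T [0.02 0.85 0.02]
sole [626.9  37.2 139.8] gap 10.14 upslope 1.0 rot err (world rotvec to apply) [-0.002   0.0001 -0.0007] j [ 0.39  0.3  -0.6   2.17  0.91  0.31 -0.97] 23.579763418468456
```

View pics/crop5.png

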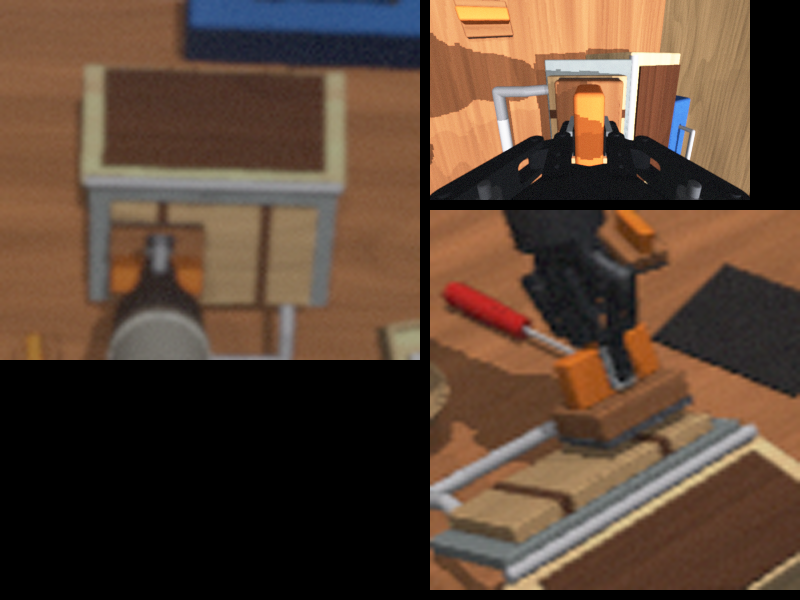

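The block hovers just above the panel's left part, with its left end near the panel's end. I'll check flushness numerically in the wrist view.

Run:
```python
from h import *
import pickle
G=pickle.load(open("g5.pkl","rb")); w=G["wrist"]; im=w["im"].astype(int)
for u in(268,276,365,372): print(u,[tuple(int(x) for x in im[r,u]) for r in range(148,186,1)])
s=monitor.state(); n=np.array([-.5,0,.866]); e=np.array([.866,0,.5])
sole=np.array([626.9,37.2,139.8]); face=np.array([631.1,0,130.5])
for dx in(-30,30):
  print("block end top",proj(w,sole+30*n+dx*e+[0,45,0]),"bottom",proj(w,sole+dx*e+[0,45,0]))
for dx in(-40,-30,30,40): print("panel end",proj(w,face+dx*e+[0,80.4,0]),proj(w,face-14*n+dx*e+[0,80.4,0]))
```

```text
268 [(137, 143, 141), (123, 124, 121), (113, 103, 90), (117, 97, 68), (147, 116, 85), (155, 123, 90), (129, 102, 76), (83, 65, 54), (68, 50, 43), (75, 51, 38), (83, 53, 36), (80, 52, 32), (88, 54, 37), (98, 60, 40), (119, 75, 51), (135, 86, 58), (139, 88, 55), (143, 90, 60), (148, 93, 62), (150, 94, 62), (155, 99, 64), (154, 96, 62), (150, 93, 60), (153, 93, 61), (153, 99, 65), (147, 89, 58), (153, 97, 65), (154, 97, 67), (150, 92, 61), (155, 95, 65), (152, 96, 64), (153, 95, 64), (150, 96, 65), (151, 95, 61), (142, 87, 54), (139, 88, 58), (133, 81, 52), (139, 87, 57)]
276 [(134, 141, 142), (123, 124, 123), (118, 103, 92), (123, 97, 73), (153, 120, 85), (166, 133, 95), (140, 110, 82), (86, 71, 58), (68, 49, 43), (73, 47, 37), (78, 45, 32), (83, 53, 34), (86, 56, 37), (100, 62, 41), (125, 79, 55), (137, 85, 55), (150, 93, 61), (154, 96, 62), (155, 98, 65), (162, 102, 69), (165, 106, 72), (163, 100, 68), (159, 98, 66), (163, 103, 68), (162, 100, 68), (160, 102, 68), (159, 99, 64), (166, 105, 71), (164, 104, 70), (159, 102, 66), (145, 89, 56), (146, 91, 59), (144, 90, 60), (142, 87, 54)
[... 1020 characters left out ...]
(227, 150, 101), (229, 153, 101), (227, 151, 102), (228, 151, 100), (229, 153, 102), (226, 149, 99), (227, 148, 98), (226, 147, 96), (228, 151, 100), (226, 146, 97), (227, 149, 98), (230, 155, 103), (227, 149, 100), (227, 148, 98), (229, 153, 100), (228, 152, 102), (228, 151, 102)]
block end top [256.96200266 158.15353039] bottom [267.03396536 151.45729641]
block end top [379.53526554 158.16860983] bottom [369.24274598 151.47025826]
panel end [252.12759901 152.58317513] [256.59343327 150.2134515 ]
panel end [268.21593225 152.58520514] [271.58407871 150.21536312]
panel end [364.73977465 152.59738439] [361.52260583 150.22683219]
panel end [380.82605563 152.59941413] [376.51146949 150.22874359]
```

Emit:
{"name": "step_arm", "arguments": {"moves": [1,0.7,-1.7,-0.001,0,-0.0004,-1,1,0.7,-1.7,-0.001,0,-0.0003,-1,0.75,0,-1.3,0,0,0,-1,0.5,0,-0.87,0,0,0,-1,0,0,0,0,0,0,-1,0,0,0,0,0,0,-1,0,0,0,0,0,0,-1]}}

```text
time: 13.43
tool_pos: [613.6, 38.4, 162.7]
tcp_rot: [0.183, 0.683, 0.683, 0.183]
ft_force: [-0.1, -0.2, -3.7]
opening: 23.3
grasp_force: 69.5
```

```bash
python3 st.py
```

```text
13.4333 [613.6  38.4 162.7] F [-0.06 -0.19 -3.74] fn -3.21 T [0.01 0.87 0.05]
sole [630.4  38.4 133.7] gap 3.11 upslope 0.9 rot err (world rotvec to apply) [-0.0003 -0.0001  0.0001] j [ 0.36  0.32 -0.58  2.16  0.95  0.3  -1.01] 23.31393626218184
```

Emit:
{"name": "step_arm", "arguments": {"moves": [0.25,0.05,-0.43,0,0,0,-1,0.25,0.05,-0.43,0,0,0,-1,0.25,0,-0.43,0,0,0,-1,0.25,0,-0.43,0,0,0,-1,0,0,0,0,0,0,-1,0,0,0,0,0,0,-1]}}

```text
time: 13.93
tool_pos: [614.6, 38.4, 161.0]
tcp_rot: [0.183, 0.683, 0.683, 0.183]
ft_force: [0.7, 0.8, -3.4]
opening: 23.2
grasp_force: 69.5
```

```bash
python3 st.py
```

```text
13.9333 [614.6  38.4 161. ] F [ 0.75  0.84 -3.36] fn -3.28 T [-0.01  0.92 -0.05]
sole [631.4  38.4 132. ] gap 1.12 upslope 1.0 rot err (world rotvec to apply) [-0.0003 -0.0001  0.0002] j [ 0.35  0.32 -0.57  2.16  0.96  0.3  -1.02] 23.240784900459296
```

Emit:
{"name": "step_arm", "arguments": {"moves": [0.25,0,-0.43,0,0,0,-1,0,0,0,0,0,0,-1,0.25,0,-0.43,0,0,0,-1,0,0,0,0,0,0,-1,0,0,0,0,0,0,-1]}}

```text
time: 14.35
tool_pos: [615.1, 38.4, 160.3]
tcp_rot: [0.183, 0.683, 0.683, 0.183]
ft_force: [-3.1, -0.7, 0.6]
opening: 23.3
grasp_force: 70.3
```

```bash
python3 st.py
```

```text
14.35 [615.1  38.4 160.3] F [-3.11 -0.7   0.57] fn 2.05 T [0.03 1.13 0.09]
sole [631.9  38.4 131.3] gap 0.33 upslope 1.1 rot err (world rotvec to apply) [-0.      0.0002  0.0003] j [ 0.35  0.32 -0.57  2.16  0.96  0.3  -1.02] 23.296916242135442
```

Emit:
{"name": "step_arm", "arguments": {"moves": [0.25,0,-0.43,0,0,0,-1,0,0,0,0,0,0,-1,0,0,0,0,0,0,-1]}}

```text
time: 14.6
tool_pos: [615.3, 38.3, 160.0]
tcp_rot: [0.183, 0.683, 0.683, 0.183]
ft_force: [-6.7, -1.3, 4.5]
opening: 23.5
grasp_force: 70.8
```

```bash
python3 st.py
```

```text
14.6 [615.3  38.3 160. ] F [-6.67 -1.31  4.53] fn 7.26 T [0.01 1.28 0.01]
sole [632.1  38.3 131. ] gap -0.06 upslope 1.1 rot err (world rotvec to apply) [0.0001 0.0003 0.0004] j [ 0.35  0.32 -0.57  2.16  0.96  0.3  -1.02] 23.50411780024518
```

Emit:
{"name": "step_arm", "arguments": {"moves": [0,-1,0,0,0,0,-1,0,-2,0,0,0,0,-1,0,-2,0,0,0,0,-1,0,-2,0,0,0,0,-1,0,-2,0,0,0,0,-1]}}

```text
time: 15.02
tool_pos: [616.0, 32.3, 160.7]
tcp_rot: [0.183, 0.682, 0.684, 0.185]
ft_force: [-4.6, 4.5, 4.2]
opening: 23.5
grasp_force: 70.6
```

```bash
python3 st.py
```

```text
15.0167 [616.   32.3 160.7] F [-4.62  4.54  4.2 ] fn 5.95 T [0.75 1.11 0.35]
sole [632.8  32.4 131.7] gap 0.16 upslope 2.1 rot err (world rotvec to apply) [-0.0027  0.0023 -0.0036] j [ 0.38  0.32 -0.58  2.16  0.95  0.29 -0.99] 23.535178811827418
```

Emit:
{"name": "step_arm", "arguments": {"moves": [0.05,-2,-0.09,0,0,0,-1,0,-2,0,0,0,0,-1,0,-2,0,0,0,0,-1,0,-2,0,0,0,0,-1,0,-2,0,0,0,0,-1,0,-2,0,0,0,0,-1]}}

```text
time: 15.52
tool_pos: [616.4, 20.4, 160.9]
tcp_rot: [0.183, 0.682, 0.684, 0.185]
ft_force: [-4.2, 4.4, 4.4]
opening: 23.3
grasp_force: 70.7
```

```bash
python3 st.py
```

```text
15.5167 [616.4  20.4 160.9] F [-4.16  4.38  4.36] fn 5.86 T [0.85 1.03 0.36]
sole [633.2  20.5 131.9] gap 0.13 upslope 2.6 rot err (world rotvec to apply) [-0.0028  0.0029 -0.0037] j [ 0.41  0.32 -0.59  2.16  0.93  0.28 -0.95] 23.25620273194914
```

Emit:
{"name": "step_arm", "arguments": {"moves": [0.05,-2,-0.09,0,0,0,-1,0.02,-2,-0.03,0,0,0,-1,0.01,-2,-0.02,0,0,0,-1,0,-2,-0.02,0,0,0,-1,0,-2,-0.02,0,0,0,-1,0,-2,0,0,0,0,-1,0,-2,0,0,0,0,-1,0,-2,0,0,0,0,-1]}}

```text
time: 16.18
tool_pos: [616.7, 4.7, 160.8]
tcp_rot: [0.183, 0.682, 0.684, 0.186]
ft_force: [-3.6, 5.2, 5.4]
opening: 23.5
grasp_force: 70.8
```

```bash
python3 st.py
```

```text
16.1833 [616.7   4.7 160.8] F [-3.6   5.19  5.37] fn 6.45 T [0.92 1.02 0.42]
sole [633.5   4.8 131.9] gap -0.01 upslope 2.8 rot err (world rotvec to apply) [-0.0029  0.0034 -0.0041] j [ 0.47  0.33 -0.61  2.16  0.91  0.27 -0.9 ] 23.481189819069563
```

Emit:
{"name": "step_arm", "arguments": {"moves": [0.03,-2,-0.05,0,0,0,-1,0,-2,-0.02,0,0,0,-1,0,-2,0,0,0,0,-1,0,-2,-0.02,0,0,0,-1,0,-2,0,0,0,0,-1,0,-2,0,0,0,0,-1,0,-2,0,0,0,0,-1,0,-2,0,0,0,0,-1,0,-2,0,0,0,0,-1,0,-2,0,0,0,0,-1]}}

```text
time: 17.02
tool_pos: [616.8, -15.3, 160.8]
tcp_rot: [0.183, 0.682, 0.684, 0.186]
ft_force: [-4.5, 5.3, 5.0]
opening: 23.4
grasp_force: 70.8
```

```bash
python3 st.py
```

```text
17.0167 [616.8 -15.3 160.8] F [-4.49  5.34  4.97] fn 6.55 T [1.   1.03 0.41]
sole [633.7 -15.2 131.9] gap -0.11 upslope 2.9 rot err (world rotvec to apply) [-0.0027  0.0035 -0.0041] j [ 0.54  0.33 -0.64  2.16  0.88  0.26 -0.83] 23.39155372670631
```

Emit:
{"name": "step_arm", "arguments": {"moves": [0.03,-2,-0.05,0,0,0,-1,0,-2,-0.02,0,0,0,-1,0,-2,0,0,0,0,-1,0,-2,-0.02,0,0,0,-1,0,-2,0,0,0,0,-1,0,-2,0,0,0,0,-1,0,-2,-0.02,0,0,0,-1,0,-2,0,0,0,0,-1,0,-2,0,0,0,0,-1,0,-2,0,0,0,0,-1,0,-2,0,0,0,0,-1,0,-2,0,0,0,0,-1]}}

```text
time: 18.02
tool_pos: [616.9, -39.3, 160.7]
tcp_rot: [0.183, 0.681, 0.684, 0.185]
ft_force: [-4.9, 5.9, 5.1]
opening: 23.5
grasp_force: 70.9
```

```bash
python3 st.py
```

```text
18.0167 [616.9 -39.3 160.7] F [-4.86  5.85  5.1 ] fn 6.85 T [1.1  1.03 0.48]
sole [633.8 -39.2 131.8] gap -0.24 upslope 3.0 rot err (world rotvec to apply) [-0.0024  0.0036 -0.0042] j [ 0.62  0.35 -0.68  2.16  0.85  0.26 -0.74] 23.455826074110774
```

Emit:
{"name": "step_arm", "arguments": {"moves": [0,-2,-0.02,0,0,0,-1,0,-2,-0.02,0,0,0,-1,0,-2,0,0,0,0,-1,0,-2,-0.02,0,0,0,-1,0,-2,0,0,0,0,-1,0,-2,0,0,0,0,-1,0,-2,-0.02,0,0,0,-1,0,-2,0,0,0,0,-1,0,-2,0,0,0,0,-1,0,-2,0,0,0,0,-1,0,-2,0,0,0,0,-1,0,-2,0,0,0,0,-1,0,-2,0,0,0,0,-1,0,-2,0,0,0,0,-1,0,-2,0,0,0,0,-1,0,-1,0,0,0,0,-1,0,0,0,0,0,0,-1]}}

```text
time: 19.43
tool_pos: [616.9, -70.9, 160.5]
tcp_rot: [0.183, 0.682, 0.684, 0.185]
ft_force: [-4.3, 5.4, 5.9]
opening: 23.0
grasp_force: 71.0
```

```bash
python3 st.py
python3 - <<'E'
from h import *
import pickle
G={n:grab(n) for n in("top","wrist","scene")}
pickle.dump(G,open("g6.pkl","wb"))
im=np.zeros((600,800,3),np.uint8); t=G["top"]["im"]
im[:480,:420]=cv2.resize(t[140:200,335:388],(420,480),interpolation=cv2.INTER_CUBIC)
im[:200,430:750]=G["wrist"]["im"][::2,::2]
im[210:590,430:800]=cv2.resize(G["scene"]["im"][170:265,290:382],(370,380),interpolation=cv2.INTER_CUBIC)
save(im,"crop6.png")
E
```

```text
19.4333 [616.9 -70.9 160.5] F [-4.3   5.36  5.86] fn 7.23 T [0.99 0.98 0.45]
sole [633.7 -70.8 131.6] gap -0.4 upslope 2.8 rot err (world rotvec to apply) [-0.002   0.0033 -0.0032] j [ 0.74  0.37 -0.73  2.15  0.81  0.26 -0.63] 22.97633470961895
```

View pics/crop6.png

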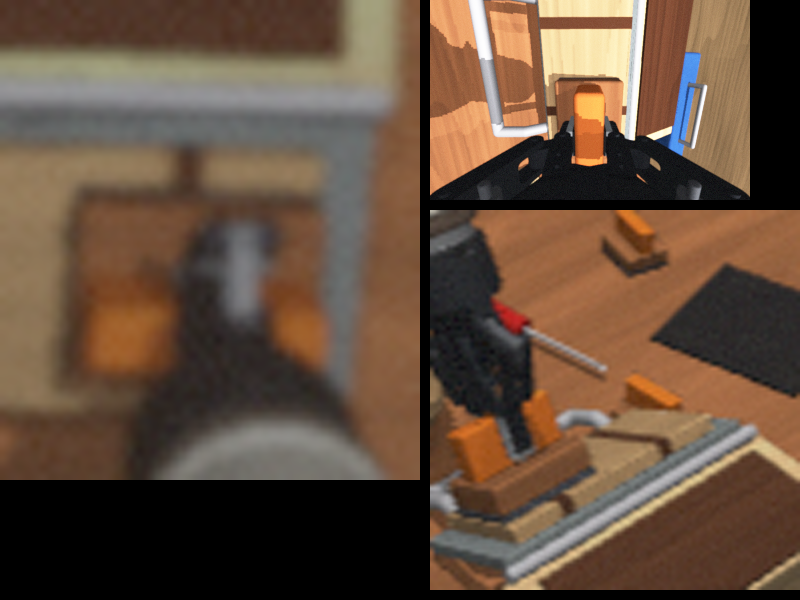

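The block is at the right end in the top view, with its right edge at about col 375.6, row 166. I'll check that against the parallax.

Run:
```python
from h import *
import pickle
G=pickle.load(open("g6.pkl","rb")); t=G["top"]; G3=pickle.load(open("g3.pkl","rb"))
n=np.array([-.5,0,.866]); e=np.array([.866,0,.5]); sole=np.array([633.7,0,131.6])
for r in (166,167,168,170,180):
    im=t["im"][r].astype(int); print(r,[tuple(int(x) for x in im[c]) for c in range(370,384)])
for y in(-115,-118,-121):
    print(y,"top@e+25",proj(t,sole+25*e+30*n+[0,y,0]).round(2),"sole",proj(t,sole+25*e+[0,y,0]).round(2))
print("panel edge",proj(t,np.array([631.1,-119.5,130.5])+25*e).round(2))
# left edge of block
for r in (166,168,172):
    im=t["im"][r].astype(int); print(r,[tuple(int(x) for x in im[c]) for c in range(338,350)])
for y in(-25,-28,-31): print(y,proj(t,sole+25*e+30*n+[0,y,0]).round(2),proj(t,sole+25*e+[0,y,0]).round(2))
```

```text
166 [(96, 66, 48), (100, 67, 50), (100, 67, 46), (101, 69, 51), (101, 75, 53), (103, 88, 76), (106, 99, 97), (108, 109, 109), (107, 109, 112), (109, 111, 112), (111, 108, 107), (117, 99, 87), (123, 89, 68), (127, 87, 61)]
167 [(102, 71, 52), (113, 77, 54), (117, 79, 54), (116, 77, 53), (118, 85, 61), (114, 86, 71), (114, 104, 97), (106, 107, 106), (106, 109, 108), (109, 112, 112), (115, 110, 106), (119, 99, 89), (125, 90, 70), (126, 86, 58)]
168 [(96, 67, 53), (110, 77, 54), (117, 80, 55), (121, 82, 58), (121, 82, 58), (118, 89, 75), (107, 96, 89), (107, 107, 106), (109, 113, 112), (107, 110, 110), (115, 109, 106), (117, 96, 86), (120, 87, 66), (126, 84, 58)]
170 [(90, 65, 52), (106, 71, 49), (115, 74, 51), (118, 82, 60), (116, 81, 60), (113, 85, 71), (112, 100, 93), (106, 105, 106), (105, 107, 107), (107, 106, 106), (112, 102, 97), (114, 89, 75), (120, 84, 61), (124, 84, 58)]
180 [(135, 80, 38), (151, 89, 37), (156, 95, 44), (156, 93, 42), (153, 91, 42), (146, 94, 61), (128, 96, 84), (109, 103, 99), (108, 108, 105), (112, 101, 94), (124, 95, 77), (133, 94, 67), (142, 101, 71), (139,
[... 165 characters left out ...]
nel edge [375.24 167.52]
166 [(151, 125, 93), (148, 122, 92), (150, 126, 93), (150, 125, 92), (141, 117, 85), (120, 96, 70), (98, 74, 52), (103, 72, 50), (114, 78, 52), (120, 82, 57), (117, 78, 54), (117, 79, 53)]
168 [(142, 118, 84), (145, 120, 89), (145, 120, 89), (138, 112, 82), (125, 101, 75), (103, 84, 62), (90, 65, 48), (102, 71, 53), (111, 75, 51), (116, 80, 53), (120, 81, 57), (118, 81, 56)]
172 [(141, 118, 87), (143, 119, 88), (142, 118, 88), (140, 116, 86), (132, 109, 80), (109, 86, 59), (101, 75, 56), (107, 73, 44), (121, 83, 57), (124, 84, 57), (124, 85, 57), (122, 80, 53)]
-25 [343.64 168.85] [343.01 165.53]
-28 [344.7  168.88] [344.03 165.56]
-31 [345.75 168.92] [345.06 165.59]
```

Emit:
{"name": "step_arm", "arguments": {"moves": [0,-1,0,0,0,0,-1,0,-1,0,0,0,0,-1,0,-0.3,0,0,0,0,-1,0,0,0,0,0,0,-1]}}

```text
time: 19.92
tool_pos: [616.9, -73.0, 160.5]
tcp_rot: [0.183, 0.682, 0.684, 0.185]
ft_force: [-4.4, 5.6, 6.2]
opening: 23.2
grasp_force: 70.9
```

```bash
python3 st.py
```

```text
19.9167 [616.9 -73.  160.5] F [-4.37  5.62  6.16] fn 7.52 T [1.09 0.96 0.5 ]
sole [633.7 -72.9 131.6] gap -0.38 upslope 2.8 rot err (world rotvec to apply) [-0.0019  0.0033 -0.0036] j [ 0.74  0.37 -0.73  2.15  0.81  0.26 -0.62] 23.190200264198168
```

Emit:
{"name": "step_arm", "arguments": {"moves": [-1,0,1.7,0,0,0,-1,-5,0,8.7,0,0,0,-1,-15,0,26,0,0,0,-1,-15,0,26,0,0,0,-1,-15,0,26,0,0,0,-1,-6.6,31.6,0,0,0.0403,0,-1,-6.6,31.6,0,0,0.0403,0,-1,-6.6,31.6,0,0,0.0403,0,-1,-6.6,31.6,0,0,0.0403,0,-1,-6.6,31.6,0,0,0.0403,0,-1,-6.6,31.6,0,0,0.0403,0,-1,-6.6,31.6,0,0,0.0403,0,-1,-6.6,31.6,0,0,0.0403,0,-1,-6.6,31.6,0,0,0.0403,0,-1,-6.6,31.6,0,0,0.0403,0,-1,-6.6,31.6,0,0,0.0403,0,-1,-6.6,31.6,0,0,0.0403,0,-1,-6.6,31.6,0,0,0.0403,0,-1]}}

```text
time: 21.42
tool_pos: [484.4, 335.2, 239.1]
tcp_rot: [0.0, 0.708, 0.706, -0.0]
ft_force: [1.1, 0.6, -4.4]
opening: 23.2
grasp_force: 69.6
```

Emit:
{"name": "step_arm", "arguments": {"moves": [0,0,0,0,0,0.041,-1,0,0,-20,0,0,0.041,-1,0,0,-20,0,0,0.041,-1,0,0,-20,0,0,0.041,-1,0,0,-20,0,0,0.041,-1,0,0,-20,0,0,0.0405,-1,0,0,-20,0,0,0,-1,0,0,-20,0,0,0,-1,0,0,0,0,0,0,-1,0,0,0,0,0,0,-1]}}

```text
time: 22.25
tool_pos: [484.0, 333.3, 98.5]
tcp_rot: [-0.0, 0.616, 0.788, -0.001]
ft_force: [0.7, 0.8, -2.8]
opening: 23.5
grasp_force: 69.6
```

```bash
cat > st2.py <<'E'
from h import *
s=monitor.state(); q=s["tcp_rot"]; r=R.from_quat([q[1],q[2],q[3],q[0]])
w=R.from_quat([.6155,.788,0,0])
print(s["time"],np.round(s["tool_pos"],1),np.round(s["ft_force"],1),"rot to apply",(w*r.inv()).as_rotvec().round(4),s["opening"])
E
python3 st2.py
```

```text
22.25 [484.  333.3  98.5] [ 0.7  0.8 -2.8] rot to apply [ 0.001  -0.0008  0.0017] 23.457109394833136
```

Emit:
{"name": "step_arm", "arguments": {"moves": [-2,2.3,-15,0,0,0,-1,-2,2.4,-15,0,0,0,-1,0,0,-15,0,0,0,-1,0,0,-8,0,0,0,-1,0,0,-3.5,0,0,0,-1,0,0,-1.5,0,0,0,-1,0,0,-1,0,0,0,-1,0,0,-0.7,0,0,0,-1,0,0,0,0,0,0,-1]}}

```text
time: 23.0
tool_pos: [480.6, 339.1, 40.3]
tcp_rot: [0.001, 0.616, 0.788, 0.001]
ft_force: [0.6, -0.8, -3.9]
opening: 23.1
grasp_force: 69.8
```

Emit:
{"name": "step_arm", "arguments": {"moves": [0,0,-1,0,0,0,-1,0,0,-0.7,0,0,0,-1,0,0,-0.7,0,0,0,-1,0,0,0,0,0,0,-1]}}

```text
time: 23.33
tool_pos: [480.5, 338.8, 37.6]
tcp_rot: [0.001, 0.616, 0.788, 0.001]
ft_force: [1.5, 0.5, -2.2]
opening: 23.3
grasp_force: 69.9
```

Emit:
{"name": "step_arm", "arguments": {"moves": [0,0,-0.4,0,0,0,-1,0,0,-0.4,0,0,0,-1,0,0,0,0,0,0,-1]}}

```text
time: 23.58
tool_pos: [480.6, 338.8, 37.5]
tcp_rot: [0.001, 0.616, 0.788, 0.001]
ft_force: [-1.5, -1.5, 5.3]
opening: 23.2
grasp_force: 71.1
```

Emit:
{"name": "step_arm", "arguments": {"moves": [0,0,0,0,0,0,1,0,0,0,0,0,0,1,0,0,0,0,0,0,1,0,0,0,0,0,0,1,0,0,8,0,0,0,1,0,0,25,0,0,0,1,0,0,35,0,0,0,1,0,0,40,0,0,0,1,0,0,40,0,0,0,1,0,0,40,0,0,0,0,0,0,24,0,0,0,0]}}

```text
time: 24.5
tool_pos: [480.6, 340.5, 253.7]
tcp_rot: [0.001, 0.616, 0.788, 0.003]
ft_force: [0.6, 1.0, 0.7]
opening: 63.7
grasp_force: 0.0
```

Emit:
{"name": "step_arm", "arguments": {"moves": [5.1,-35.8,-3,0,0,-0.0246,0,5.1,-35.8,-3,0,0,-0.0246,0,5.1,-35.8,-3,0,0,-0.0246,0,5.1,-35.8,-3,0,0,-0.0246,0,5.1,-35.8,-3,0,0,-0.0246,0,5.1,-35.8,-3,0,0,-0.0246,0,5.1,-35.8,-3,0,0,-0.0246,0,5.1,-35.8,-3,0,0,-0.0246,0,5.1,-35.8,-3,0,0,-0.0246,0,5.1,-35.8,-3,0,0,-0.0246,0,0,0,0,0,0,0,0,0,0,0,0,0,0,0,0,0,0,0,0,0,0]}}

```text
time: 25.58
tool_pos: [531.1, -18.6, 219.0]
tcp_rot: [0.0, 0.708, 0.706, 0.001]
ft_force: [0.1, 0.4, -0.4]
opening: 42.8
grasp_force: 0.0
```

Run:
```python
from h import *
import pickle
s=monitor.state(); print({k:np.round(s[k],3).tolist() for k in("time","tool_pos","tcp_rot","ft_force","opening")})
G={n:grab(n) for n in("scene","top","wrist")}; pickle.dump(G,open("g7.pkl","wb"))
t=G["top"]; h=cv2.cvtColor(t["im"],cv2.COLOR_RGB2HSV)
o=cv2.inRange(h,(5,150,120),(22,255,255)); o[:,:195]=0;o[:205]=0;o[245:]=0;o[:,250:]=0
c=max(cv2.findContours(o,0,1)[0],key=cv2.contourArea); print(cv2.minAreaRect(np.array([onz(t,*p[0],75)[:2] for p in c],np.float32)))
w=G["wrist"]; print(proj(w,(532.3,-19.5,69)),proj(w,(532.3,60,69)))
im=np.zeros((600,800,3),np.uint8); im[:400,:640]=w["im"]; im[400:600,:300]=cv2.resize(t["im"][180:260,180:300],(300,200)); im[400:600,310:710]=cv2.resize(G["scene"]["im"][160:240,300:460],(400,200)); save(im,"crop7.png")
```

```text
{'time': 25.583, 'tool_pos': [531.126, -18.599, 219.038], 'tcp_rot': [0.0, 0.708, 0.706, 0.001], 'ft_force': [0.126, 0.434, -0.366], 'opening': 42.786}
((484.4415588378906, 337.7358703613281), (36.73099899291992, 80.14386749267578), 8.078449249267578)
[318.69415318 185.85883615] [318.84837236 103.06991472]
```

View pics/crop7.png

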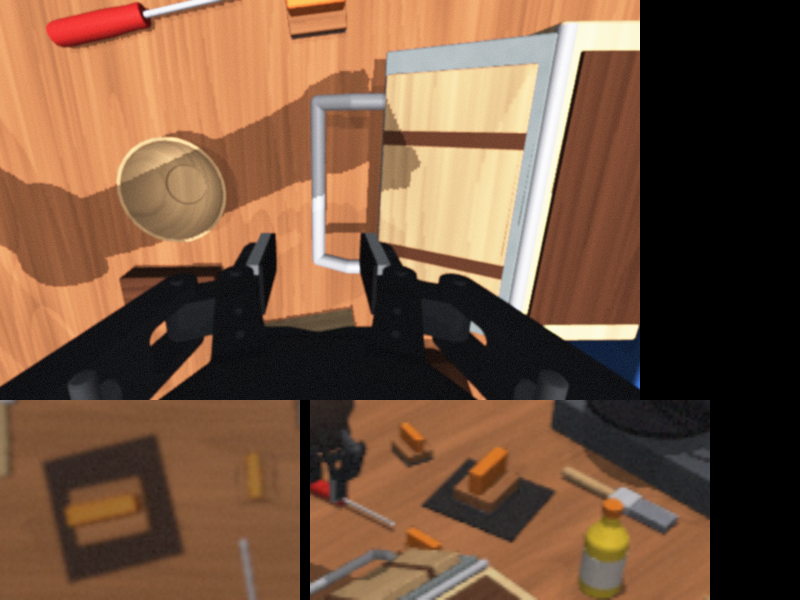

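The block stands flat on the mat. The bar (column 319, predicted 318.7) is centred between the fingers, so I'll descend and grip it.

Emit:
{"name": "step_arm", "arguments": {"moves": [0.5,0,-25,0,0,0,0,0.5,0,-30,0,0,0,0,0,0,-35,0,0,0,0,0,0,-30,0,0,0,0,0,0,-25,0,0,0,0,0,0,-15,0,0,0,0,0,0,-6,0,0,0,0,0,0,0,0,0,0,0,0,0,0,0,0,0,-1,0,0,0,0,0,0,-1,0,0,0,0,0,0,-1,0,0,0,0,0,0,-1,0,0,0,0,0,0,-1], "grip_force": 40}}

```text
time: 26.82
tool_pos: [531.8, -19.0, 54.1]
tcp_rot: [0.001, 0.708, 0.706, 0.0]
ft_force: [-4.2, 1.0, 6.3]
opening: 12.8
grasp_force: 39.0
```

Run:
```python
from h import *
s=monitor.state(); print(np.round(s["tool_pos"],1),s["opening"],np.round(s["ft_force"],1))
h=np.array([699.5,140]); b=lambda th:h+180*np.array([-np.sin(th),np.cos(th)])+22*np.array([np.cos(th),np.sin(th)])
ths=np.r_[2.094,np.arange(2.04,0.03,-.06),0]
d=np.diff([b(t) for t in ths],axis=0).round(1); print(np.c_[ths[1:].round(2),d].tolist()); print(b(0))
```

```text
[531.8 -19.   54.1] 12.7588759263868 [-4.2  1.   6.3]
[[2.04, -3.6, 9.1], [1.98, -3.4, 10.3], [1.92, -2.8, 10.5], [1.86, -2.1, 10.7], [1.8, -1.5, 10.8], [1.74, -0.8, 10.8], [1.68, -0.2, 10.9], [1.62, 0.5, 10.9], [1.56, 1.1, 10.8], [1.5, 1.8, 10.7], [1.44, 2.4, 10.6], [1.38, 3.0, 10.4], [1.32, 3.7, 10.2], [1.26, 4.3, 10.0], [1.2, 4.9, 9.7], [1.14, 5.4, 9.4], [1.08, 6.0, 9.1], [1.02, 6.5, 8.7], [0.96, 7.0, 8.3], [0.9, 7.5, 7.9], [0.84, 8.0, 7.4], [0.78, 8.4, 6.9], [0.72, 8.8, 6.4], [0.66, 9.2, 5.9], [0.6, 9.5, 5.3], [0.54, 9.8, 4.7], [0.48, 10.1, 4.1], [0.42, 10.3, 3.5], [0.36, 10.5, 2.9], [0.3, 10.6, 2.3], [0.24, 10.8, 1.6], [0.18, 10.8, 1.0], [0.12, 10.9, 0.3], [0.06, 10.9, -0.3], [0.0, 10.8, -1.0]]
[721.5 320. ]
```

Emit:
{"name": "step_arm", "arguments": {"moves": [-3.6,0,9.1,0,0,0,-1,-3.4,0,10.3,0,0,0,-1,-2.8,0,10.5,0,0,0,-1,-2.1,0,10.7,0,0,0,-1,-1.5,0,10.8,0,0,0,-1]}}

```text
time: 27.23
tool_pos: [518.5, -19.0, 105.4]
tcp_rot: [0.001, 0.708, 0.706, 0.001]
ft_force: [4.6, 2.5, -7.1]
opening: 12.4
grasp_force: 39.0
```

Emit:
{"name": "step_arm", "arguments": {"moves": [-0.8,0,10.8,0,0,0,-1,-0.2,0,10.9,0,0,0,-1,0.5,0,10.9,0,0,0,-1,1.1,0,10.8,0,0,0,-1,1.8,0,10.7,0,0,0,-1,2.4,0,10.6,0,0,0,-1,3,0,10.4,0,0,0,-1,3.7,0,10.2,0,0,0,-1,4.3,0,10,0,0,0,-1,4.9,0,9.7,0,0,0,-1]}}

```text
time: 28.07
tool_pos: [535.0, -19.0, 208.8]
tcp_rot: [-0.003, 0.708, 0.707, -0.004]
ft_force: [-14.5, 2.7, -0.5]
opening: 12.1
grasp_force: 39.1
```

Emit:
{"name": "step_arm", "arguments": {"moves": [5.4,0,9.4,0,0,0,-1,6,0,9.1,0,0,0,-1,6.5,0,8.7,0,0,0,-1,7,0,8.3,0,0,0,-1,7.5,0,7.9,0,0,0,-1,8,0,7.4,0,0,0,-1,8.4,0,6.9,0,0,0,-1,8.8,0,6.4,0,0,0,-1]}}

```text
time: 28.73
tool_pos: [588.8, -18.6, 276.5]
tcp_rot: [-0.004, 0.707, 0.707, -0.008]
ft_force: [-36.9, -1.5, 38.4]
opening: 12.4
grasp_force: 41.7
```

Emit:
{"name": "step_arm", "arguments": {"moves": [-1,0,3.5,0,0,0,-1,-0.5,0,3.5,0,0,0,-1,0,0,0,0,0,0,-1]}}

```text
time: 28.98
tool_pos: [595.6, -18.6, 282.2]
tcp_rot: [0.001, 0.708, 0.706, 0.001]
ft_force: [-6.7, 2.2, 7.4]
opening: 11.8
grasp_force: 41.3
```

```bash
python3 st2.py
python3 - <<'E'
from h import *
G=grab("scene")
def bar(th,y,h=(699.0,140)):
    return np.array([h[0]-180*np.sin(th)+22*np.cos(th),y,h[1]+180*np.cos(th)+22*np.sin(th)])
im=G["im"].astype(int)
for th in(.6,.7,.8):
    print(th,proj(G,bar(th,-97)).round(1),proj(G,bar(th,58)).round(1))
    c=proj(G,bar(th,40)); u=int(round(c[0])); print([int(im[r,u].sum()/3) for r in range(int(c[1])-10,int(c[1])+11)],[int(im[r,u].max()-im[r,u].min()) for r in range(int(c[1])-10,int(c[1])+11)])
E
```

```text
28.9833 [595.6 -18.6 282.2] [-6.7  2.2  7.4] rot to apply [1.000e-04 1.800e-03 2.465e-01] 11.811186551841109
0.6 [301.6 197.6] [342.1 177.4]
[126, 127, 120, 95, 65, 63, 62, 112, 119, 114, 96, 81, 81, 59, 49, 52, 64, 91, 109, 112, 109] [168, 171, 178, 139, 76, 74, 72, 3, 2, 4, 3, 2, 33, 34, 41, 23, 30, 72, 95, 94, 95]
0.7 [298.4 197.6] [338.6 177.6]
[80, 44, 46, 49, 41, 26, 62, 85, 92, 114, 120, 114, 98, 76, 110, 117, 122, 116, 120, 116, 113] [59, 11, 3, 2, 1, 4, 46, 73, 59, 5, 3, 1, 3, 7, 90, 97, 98, 100, 97, 100, 94]
0.8 [295.5 198.1] [335.4 178.3]
[69, 59, 55, 54, 39, 33, 36, 17, 23, 64, 107, 116, 105, 87, 98, 116, 116, 120, 117, 117, 115] [3, 3, 3, 5, 3, 2, 3, 9, 21, 4, 2, 1, 2, 4, 64, 93, 100, 100, 98, 102, 95]
```

Relaxed: the model was right, with a grip point about 8 mm above the TCP. I'll continue the arc.

Emit:
{"name": "step_arm", "arguments": {"moves": [9.2,0,5.9,0,0,0,-1,9.5,0,5.3,0,0,0,-1,9.8,0,4.8,0,0,0,-1,10,0,4.3,0,0,0,-1,10.2,0,3.8,0,0,0,-1,10.4,0,3.1,0,0,0,-1]}}

```text
time: 29.53
tool_pos: [655.0, -18.3, 310.3]
tcp_rot: [0.001, 0.708, 0.706, 0.001]
ft_force: [-6.6, 2.6, 8.0]
opening: 12.0
grasp_force: 41.4
```

Emit:
{"name": "step_arm", "arguments": {"moves": [10.6,0,2.3,0,0,0,-1,10.8,0,1.6,0,0,0,-1,10.8,0,1.0,0,0,0,-1,10.9,0,0.3,0,0,0,-1]}}

```text
time: 29.87
tool_pos: [698.8, -18.1, 315.4]
tcp_rot: [0.001, 0.708, 0.706, 0.002]
ft_force: [-4.9, 2.4, 4.5]
opening: 12.3
grasp_force: 41.4
```

Emit:
{"name": "step_arm", "arguments": {"moves": [7,0,-0.3,0,0,0,-1,7,0,-0.5,0,0,0,-1,5,0,-0.5,0,0,0,-1,2,0,0,0,0,0,-1,0,0,0,0,0,0,-1]}}

```text
time: 30.28
tool_pos: [720.4, -18.0, 313.2]
tcp_rot: [0.001, 0.708, 0.706, 0.002]
ft_force: [-0.8, 3.2, 4.8]
opening: 12.1
grasp_force: 42.1
```

Emit:
{"name": "step_arm", "arguments": {"moves": [1.5,0,0,0,0,0,-1,1.5,0,-0.2,0,0,0,-1,1,0,0,0,0,0,-1,0,0,0,0,0,0,-1]}}

```text
time: 30.62
tool_pos: [720.7, -18.0, 313.2]
tcp_rot: [-0.001, 0.707, 0.707, -0.001]
ft_force: [-12.6, 3.4, 10.3]
opening: 12.4
grasp_force: 42.8
```

Emit:
{"name": "step_arm", "arguments": {"moves": [1.5,0,0,0,0,0,-1,0,0,0,0,0,0,-1,-2,0,0,0,0,0,0,-2.5,0,0,0,0,0,0,0,0,0,0,0,0,0,0,0,0,0,0,0,0,0,0,0,0,0,0,0,0,0,10,0,0,0,0,0,0,25,0,0,0,0,0,0,35,0,0,0,0,0,0,35,0,0,0,0,-25,0,20,0,0,0,0,-30,0,0,0,0,0,0,-30,0,0,0,0,0,0,-30,0,0,0,0,0,0]}}

```text
time: 31.87
tool_pos: [604.0, -18.5, 436.9]
tcp_rot: [0.001, 0.708, 0.706, 0.001]
ft_force: [-0.3, -1.2, 0.4]
opening: 42.4
grasp_force: 0.0
```

```bash
python3 st2.py
python3 - <<'E'
from h import *
import pickle
w=grab("wrist"); t=grab("top"); sc=grab("scene")
def bar(th,y,h=(699.2,140)):
    return np.array([h[0]-180*np.sin(th)+22*np.cos(th),y,h[1]+180*np.cos(th)+22*np.sin(th)])
for n,g in(("w",w),("t",t)):
  im=g["im"].astype(int)
  for th in(0,.05,.1): print(n,th,proj(g,bar(th,-19)).round(1),proj(g,bar(th,40)).round(1))
  c=proj(g,bar(0,40)); u,v=int(c[0]),int(c[1])
  if n=="w": print(u,v,im[v,u-20:u+21].sum(1)//3 if 20<u<619 else "", (im[v,u-20:u+21].max(1)-im[v,u-20:u+21].min(1)))
  else: print(u,v,im[v-12:v+13,u].sum(1)//3,(im[v-12:v+13,u].max(1)-im[v-12:v+13,u].min(1)))
save(w["im"],"final.png")
E
```

```text
31.8667 [604.  -18.5 436.9] [-0.3 -1.2  0.4] rot to apply [-0.0004  0.0024  0.2466] 42.35937724211122
w 0 [448.1 192. ] [456.  124.3]
w 0.05 [438.4 192.2] [445.7 124.3]
w 0.1 [428.5 192.4] [435.2 124.4]
455 124 [100  99  88  87  89  86  89  94  90  90  93 114 150 186 212 230 238 247
 251 253 254 255 254 254 253 251 250 243 223 188 171 173 171 177 175 177
 177 177 180 178 179] [ 85  84  80  78  76  74  77  78  80  66  38   8   7   8   8   5   3   3
   2   1   1   0   1   0   1   1   2   2  24  87 122 125 128 127 131 128
 126 127 126 127 127]
t 0 [346.9 124.8] [323.1 123.9]
t 0.05 [346.9 128.2] [323.  127.4]
t 0.1 [346.9 131.7] [322.9 130.9]
323 123 [ 92  87  69  59  51  54  53  54  54  65  91 120 139 144 132 108  82  64
  57  59  58  63  71  84  96] [59 53 45 32 32 33 32 34 32 27  9  3  3  4  4  3  9 27 37 34 31 36 38 41
 22]
```

Both views put the bar at the θ = 0 prediction (wrist column about 455 against 456, top row 123.8 against 123.9). The flap is upright and the gripper is clear.

```bash
python3 -c "
from rig import bot; print(bot.close_job())"
```

```text
the job is handed in; nothing more can be done
None
```

The job is handed in after about 32 s of robot time: flap pulled down, panel swept end to end at roughly 9–10.5 N (checked between moves, not continuously), block set back on the mat sole down, and flap pushed fully upright again; while raising the flap, the wrist force briefly reached about 53 N because my arc was a few mm off.

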